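# Take down the pressing stack of a glazed fragment

## Robot

A 7-joint arm with a two-finger parallel gripper is mounted at the origin on a cart in front of the work surface, level with it; the furniture and walls round the work are solid. World frame = base frame: x ahead of the robot, y to its left, z up, the work surface at z = 0. Lengths are in m, angles in rad, forces in N, time in s.
With the tool pointing down it reaches from about 0.425 to 0.95 m from the base axis. Payload 4.7 kg.
Tool frame: the origin (TCP) lies midway between the tips of the shut fingers; the grasp point (between the pads) lies 19 mm behind it (r.grasp_offset is the z of the grasp point in the tool frame, in m); z points along the fingers, y is the line along which they close (so a half turn about z gives the same grasp; the last joint's range is limited). The gripper opens to 85 mm and grips with 20 to 120 N. Pads are 22 mm wide; open, the fingers measure 114 mm over their backs; the gripper's body (76 mm by 85 mm) begins 54 mm behind the grasp point. The pads swing forward as they close: fully open they stand 13 mm farther back than shut.
Start: joints at [-1.328, 0.469, -0.049, 1.532, 0.024, 1.141, -0.082], TCP at [0.181, 0.65, 0.231] pointing down, gripper open.
Joint ranges: [-2.59, 2.59], [-0.33, 1.99], [-1.39, 1.29], [0.1, 2.45], [-1.04, 4.18], [0.21, 1.99], [-2.66, 2.66]. Speed limits (rad/s): [2.57, 2.57, 3.14, 3.14, 3.14, 3.14, 3.14].

## Interface

Orientations are given as a 3x3 rotation matrix whose columns are the frame's x, y, z axes.
In Python, from cell import status, imaging, r gives the robot as it stands.
- The arm moves only by the tool carry_out, never from a script. Its argument "commands" is text: rows parted by semicolons, each of 7 numbers parted by spaces: the closure, from -1 (fully open) to 1 (shut), then the shift along the tool's x, y, z in m, then the turn, a rotation vector about the tool's x, y, z in degrees. In form: grip dx dy dz rx ry rz; .... A call has 1 to 20 rows; each row shifts and turns the commanded pose from where the row before left it, along the tool's axes as they then stand; what a row does not reach is not made up. A row lasts 1/10 s, in which the tool goes at most 50 mm and 8.59 degrees, less where a joint would pass 70% of its speed; a pose out of reach is approached as far as the arm can. A call with a gripper value outside its range is refused whole. The fingers move at their own pace and stop on an object; "squeeze" is the grip in N (left out, the last holds). Time passes only in rows, so rows that do not move let the fingers close. It gives the time, the measured TCP pose, the force, the opening and the grip force at its end, in the units of the state.
- status.get_obs(): the state, without advancing time (a new reading comes with each control period).
- imaging.grab_frame(name): name is "scene" or "top" or "wrist"; returns a dict with "color" (420x560x3 uint8, blue, green, red), "K" (3x3 intrinsics, pixels), "world_to_cam" (4x4, takes a point from world to camera coordinates). Camera axes: x right, y up, looking along -z (the intrinsics and any distortion apply to the point x, -y, -z); pixel columns grow to the right and rows downward; lengths in m; the calibration is good to about 2 mm. A picture is of the moment at which its call begins. There is no depth.
- r.sign_off(): hands the job in; it is judged then, once.
The state is a dict: "time": time; "joints": joint angles; "joint_vel": joint speeds; "tau": joint torques, N m; "tool_pos": TCP position; "eef_rot": TCP orientation; "force": force on the tool from outside, world axes, zero at the start; "ft_torque": the same for the moment, N m; "opening": finger opening in m; "finger_force": force on a finger pad.
Only numpy, scipy, OpenCV 4.12 (cv2) and the standard library are available. Lean on these libraries where they do the work, as an engineer would, in place of code of your own. Each camera call takes 0.05 s, during which the arm holds its last target. There are 200 camera calls.

## Task

The seal of the glazed fragment has set, so take its press apart: slide the hold-down along its track and out at the open end and stand it in the empty part of the fittings tray, put the weight in its felt-lined tray and the pressing board flat on the drying rack, and lay the glazed fragment flat in the cradle on the light pad. Keep the glass level, with no metal on it, and leave the paste jar where it stands.

Things in the scene. Friction and masses are not known exactly. Their poses are not given: they have to be found in the camera images.
- press_jig: Fixed pressing jig; origin: base underside centre. Plywood base 150 (x) x 184 (y) x 12 mm. Felted bed 38 (x) x 104 (y), top 28 up, centred at y -22, carries the stack. Aluminium T-track, 34 wide, along x at y +61, from x -75 (capped) to its open end at x +75 (base edge); channel floor 15 up, top 26 up, slot 11 wide, 1.5 side play.
- hold_down: Aluminium hold-down, captive in the T-track, slides freely. Origin: underside centre of its T-foot (36 x 22 x 5 mm, 2 mm vertical play). Upright block 26 (x) x 24 (y), 12 to 60 up, then a round knob to 70. Toe 16 wide reaches to y -49, 39 to 47 up, over the board, blocking it. Lifts off once its origin is 93 mm along jig +x. 0.11 kg; stands on its foot.
- press_weight: Dark steel weight on top of the stack, 44 (x) x 52 (y) x 24 mm, with a wooden bridge handle along y above it: 14 thick (x), 46 long, from 38 to 51 mm above the origin, on two thin posts at y -16 and +16. Origin: centre of its underside. About 0.45 kg.
- press_board: Brown wooden pressing board with grey felt under it, 60 (x) x 92 (y) x 16 mm, lying on the glazed fragment, under the weight. Origin: centre of its underside. 75 g.
- glazed_fragment: Parchment fragment sealed between glass panes with black edge tape: one rigid plate 54 (x) x 120 (y) x 6 mm at the bottom of the stack. Its long sides overhang the bed by 8 mm; its ends show beyond the board. Origin: centre of its underside. 100 g.
- light_pad: Fixed white light pad, 104 (x) x 156 (y) x 8 mm, with a black plate cradle: two end rests, tops 20 mm above the origin, from y 46 out to y 74 at either end (between them fingers can reach down to the screen at 8 mm); lips, tops 27.5 up, round a space of 68 (x) x 134 (y) mm for the plate. Origin: centre of its underside.
- board_rack: Fixed wooden drying rack: two cross bars 92 mm long (x) at y -34 and +34, tops 22 mm above the origin, on a spine 26 wide, 10 high, along y. The board lies on the bars along y, between two end posts (108 mm clear in y, tops 32 up) and four pegs (76 mm clear in x, tops 33 up). Origin: centre of its underside.
- weight_tray: Fixed wooden tray lined with grey felt, outside 76 (x) x 84 (y) x 20 mm, inside 64 x 72 mm, felt 8 mm above the origin. Origin: centre of its underside.
- fittings_tray: Fixed thin-walled grey plastic tray, outside 90 (x) x 96 (y) x 18 mm, floor 3 mm above the origin. A divider at x -20 parts off a narrow strip with spare bolts; the wide empty part is 60 (x) x 90 (y) mm, centred at x +11.5, y 0. Origin: centre of its underside.
- paste_jar: Bystander: lidded glass jar, 62 mm wide and high, behind the jig. Origin: centre of its underside.
Things that resemble listed ones, but are neither listed nor needed, are in the scene too. What is shaped like the press_board but yellow is not meant.

How it is judged:
On the way:
1. the hold-down is slid along its track to the open end (x of hold_down in the frame of press_jig above 0.07 m and y of hold_down in the frame of press_jig between 0.046 and 0.076 m and z of hold_down in the frame of press_jig below 0.03 m), for 0.05 s.
At the end, for the whole second after the job is handed in: Fragment on the cradle rests within 12 mm of its centre, board on the rack bars within 13 mm, both flat and along it; weight on its tray's felt, hold-down on its foot on the wide floor of the fittings tray; all at rest and released (horizontal distance between glazed_fragment and light_pad below 0.012 m and z of glazed_fragment in the frame of light_pad between 0.015 and 0.025 m and angle between each of glazed_fragment, press_board, press_weight's own z axis and vertical below 0.08 rad and angle between the y axis of glazed_fragment and the y axis of light_pad, either way round below 0.25 rad and horizontal distance between press_board and board_rack below 0.013 m and z of press_board in the frame of board_rack between 0.017 and 0.027 m and angle between the y axis of press_board and the y axis of board_rack, either way round below 0.3 rad and horizontal distance between press_weight and weight_tray below 0.016 m and z of press_weight in the frame of weight_tray between 0.003 and 0.013 m and x of hold_down in the frame of fittings_tray between -0.01 and 0.034 m and y of hold_down in the frame of fittings_tray between -0.038 and 0.038 m and z of hold_down in the frame of fittings_tray between -0.002 and 0.008 m and angle between hold_down's own z axis and vertical below 0.1 rad and linear speed of each of glazed_fragment, press_board, press_weight, hold_down below 0.01 m/s); the robot touches nothing.
It fails at once if the glazed fragment is tipped by more than about 20 degrees (angle between glazed_fragment's own z axis and vertical above 0.35 rad).
It fails at once if the weight or the hold-down presses on the glass (contact force between any of press_weight, hold_down and glazed_fragment above 1 N).
It fails at once if the paste jar is pushed away (distance of paste_jar from where it was at the start of the episode above 0.03 m).
It also fails if it takes over 102 s, if anything falls off the work surface, if the arm or the gripper's body presses on something with over 40 N, if the wrist force passes 120 N, or if a joint passes its speed limit or range.

## Working session

There is one attempt and no reset: what is moved stays moved. The work goes in short steps, Python scripts to look and compute and a tool call to move; the robot and the scene stay as the last step left them, time stands still between calls to the robot, and variables do not carry over. Pictures are saved under pics/ and viewed, at most 15 in all, crops included, and the job is handed in when it is done.

Besides the shell and the picture viewer there is one more tool, called after ">>>" by a JSON object that holds its "api" and its "payload". carry_out: Moves the arm, as the interface text tells. Its arguments: {"type":"object","properties":{"commands":{"type":"string"},"squeeze":{"type":"number"}},"required":["commands"]}

```bash
ls; mkdir -p pics; python3 - <<'E'
from cell import status, imaging, r
import cv2, pickle
o=status.get_obs(); print(o); print(r.grasp_offset)
for n in ["scene","top"]:
    f=imaging.grab_frame(n); pickle.dump(f,open(f'pics/{n}0.pkl','wb'))
    cv2.imwrite(f'pics/{n}0.png',cv2.resize(f['color'],(800,600),interpolation=cv2.INTER_CUBIC)); print(n,f['K'],f['world_to_cam'],[k for k in f])
E
```

```text
pics
{'time': 0.0, 'joints': array([-1.3279138 ,  0.46945347, -0.04857809,  1.5337249 ,  0.02413866,
        1.14101748, -0.08231091]), 'joint_vel': array([-0.00077026, -0.0005146 , -0.00117297,  0.00035818, -0.0004911 ,
       -0.00023912,  0.00028266]), 'tau': array([ 8.27277418e-04, -5.10327673e+01, -4.59191145e-02, -2.37706840e+01,
        1.07177597e-02,  7.89710699e-03, -5.53043861e-06]), 'tool_pos': array([0.18105176, 0.64963726, 0.23024018]), 'eef_rot': array([[-9.63299977e-01,  2.68426850e-01, -4.25842646e-04],
       [ 2.68427162e-01,  9.63297968e-01, -1.97096373e-03],
       [-1.18846230e-04, -2.01293705e-03, -9.99997967e-01]]), 'force': array([ 0.67484846,  1.23299636, -0.15128294]), 'ft_torque': array([ 0.00324892, -0.01128195,  0.00387745]), 'finger_force': 0.0, 'opening': 0.08530902641783239}
-0.0187
scene [[413.36912373   0.         279.62757068]
 [  0.         413.36912373 206.01372725]
 [  0.           0.           1.        ]] [[ 0.70128567 -0.71287942  0.00116134 -0.40489271]
 [ 0.33206947  0.32810961  0.88434945 -0.25872537]
 [-0.63081556 -0.61979595  0.46682406 -0.53697586]
 [ 0.          0.          0.          1.        ]] ['color', 'K', 'world_to_cam']
top [[484.2652261    0.         280.64454513]
 [  0.         484.2652261  206.4882249 ]
 [  0.           0.           1.        ]] [[-0.01923738 -0.99981279 -0.00207325 -0.00281548]
 [ 0.98248002 -0.01928826  0.18536712 -0.59003667]
 [-0.1853724   0.00152905  0.98266715 -0.99072921]
 [ 0.          0.          0.          1.        ]] ['color', 'K', 'world_to_cam']
```

View pics/top0.png

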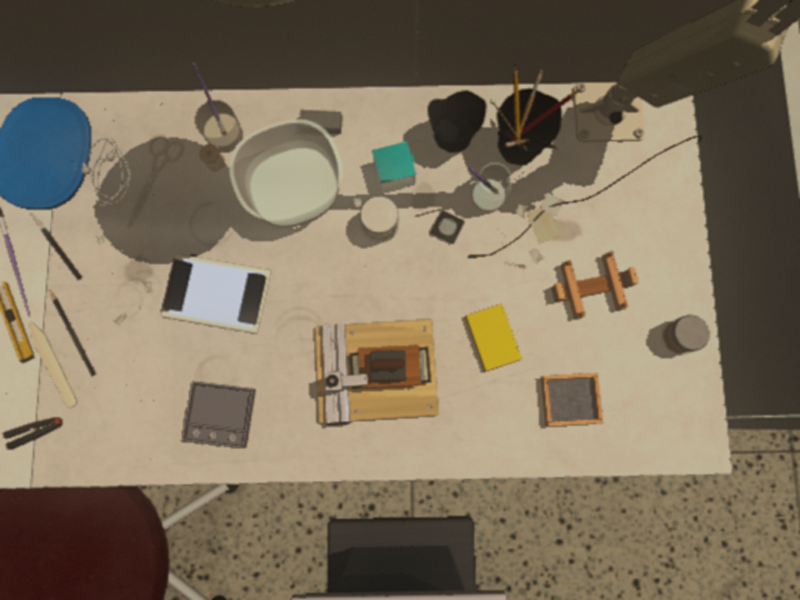

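View pics/scene0.png

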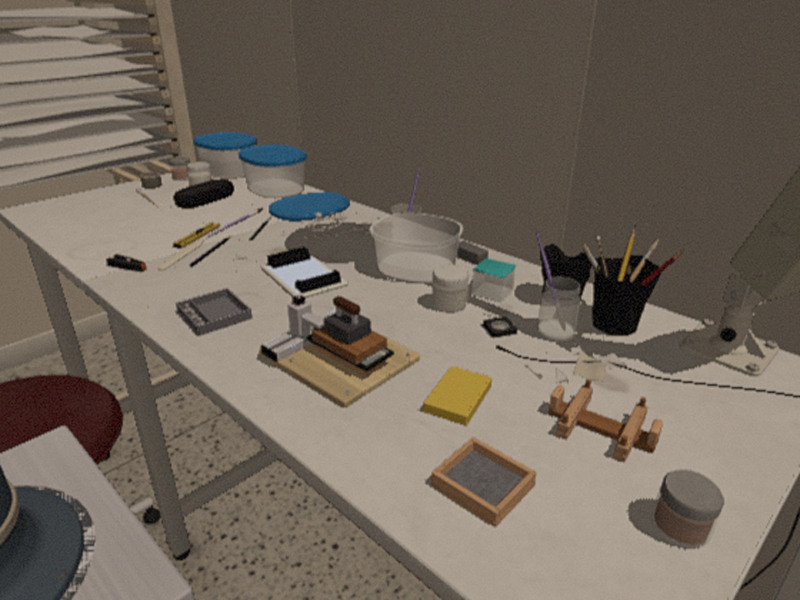

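Top view: up is +x, left is +y. The jig is at about (378,370), with its track on the left and the open end at the top. The light pad is at (216,294), the fittings tray (218,415), the weight tray (572,400), the rack (595,285) and the jar (380,217). The yellow board at (493,337) is a decoy. I'll enlarge these areas.

```bash
python3 - <<'E'
import cv2, pickle, numpy as np
c=pickle.load(open('pics/top0.pkl','rb'))['color']
def crop(x,y,w,h,s,step=10):
    o=cv2.resize(c[y:y+h,x:x+w],None,fx=s,fy=s,interpolation=cv2.INTER_CUBIC)
    for k in range(x-x%step+step,x+w,step):
        cv2.line(o,(int((k-x+.5)*s),0),(int((k-x+.5)*s),5),(0,0,255),1); cv2.putText(o,str(k),(int((k-x+.5)*s)-10,16),0,.35,(0,0,255))
    for k in range(y-y%step+step,y+h,step):
        cv2.line(o,(0,int((k-y+.5)*s)),(5,int((k-y+.5)*s)),(0,0,255),1); cv2.putText(o,str(k),(6,int((k-y+.5)*s)+4),0,.35,(0,0,255))
    return cv2.convertScaleAbs(o,alpha=1.3)
cv2.imwrite('pics/cA.png',crop(215,220,100,75,8))
p=[crop(105,170,100,75,4),crop(105,255,100,75,4),crop(370,165,100,75,4),crop(350,250,100,75,4)]
cv2.imwrite('pics/cB.png',np.vstack([np.hstack(p[:2]),np.hstack(p[2:])]))
E
```

```text
(no output)
```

View pics/cA.png

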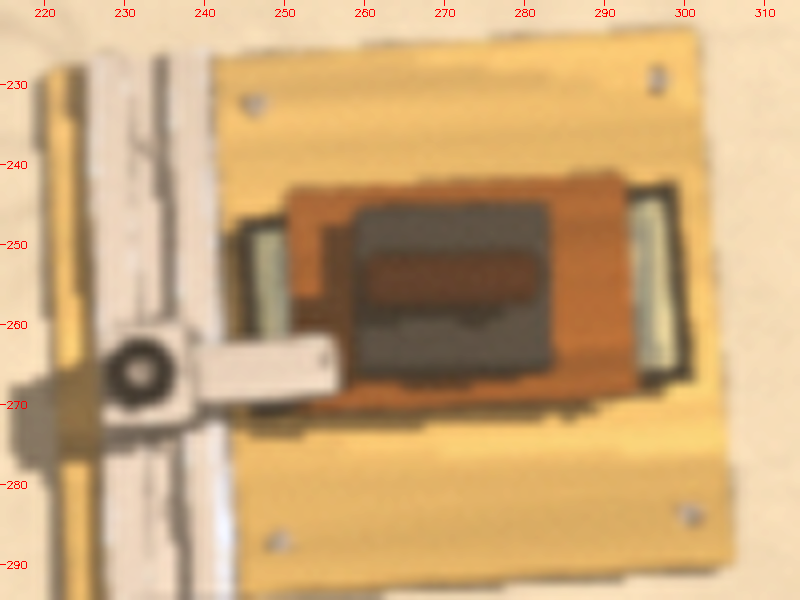

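View pics/cB.png

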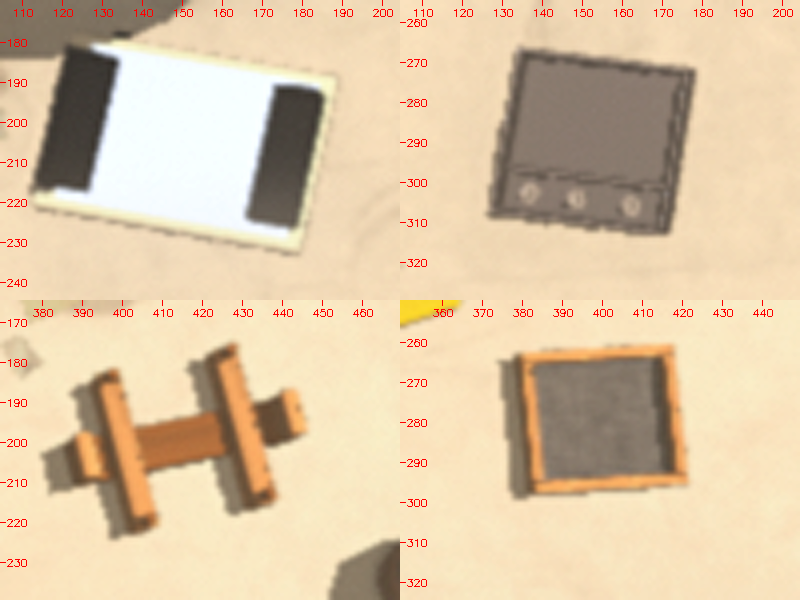

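Crop readings, in crop pixels. Jig crop: base top-right corner (696,28), bottom-right (735,570); knob (140,370); weight (357,207)–(553,369); glass right end (676,184)/(693,380). Light pad: (337,78), (298,254), (31,207). Next I'll fit poses to these and check the overlay.

```bash
cat > h.py <<'E'
import numpy as np, pickle, cv2
from scipy.optimize import least_squares
def proj(f,P):
    P=np.atleast_2d(P); c=P@f['world_to_cam'][:3,:3].T+f['world_to_cam'][:3,3]
    return np.c_[f['K'][0,0]*c[:,0]/-c[:,2]+f['K'][0,2], f['K'][1,1]*-c[:,1]/-c[:,2]+f['K'][1,2]]
def place(p,M):
    M=np.array(M,float); c,s=np.cos(p[2]),np.sin(p[2])
    return np.c_[p[0]+c*M[:,0]-s*M[:,1], p[1]+s*M[:,0]+c*M[:,1], M[:,2]]
def fit(f,M,px,fixyaw=None):
    g=lambda p:(proj(f,place(p if fixyaw is None else [p[0],p[1],fixyaw],M))-px).ravel()
    s=least_squares(g,[.6,0,0] if fixyaw is None else [.6,0]); e=s.fun.reshape(-1,2)
    return (s.x if fixyaw is None else np.r_[s.x,fixyaw]),np.abs(e).max()
def go(o,xyz,yaw):
    """tool shift (tool axes, after turning) and turn (deg about tool z) to put TCP at xyz with tool y at world yaw"""
    R=o['eef_rot']; a=np.arctan2(R[1,1],R[0,1]); d=(yaw-a+np.pi/2)%np.pi-np.pi/2
    y=a+d; Rn=np.c_[[np.sin(y)*-1*-1,-np.cos(y)*-1*1,0],[np.cos(y),np.sin(y),0],[0,0,-1]]
    Rn[:,0]=np.cross(Rn[:,1],Rn[:,2])
    tilt=np.degrees(np.arccos(-R[2,2]))
    print('turn rz %.2f deg, shift %s mm, tilt %.2f'%(-np.degrees(d),np.round(Rn.T@(np.array(xyz)-o['tool_pos'])*1000,1),tilt), 'tcp',np.round(o['tool_pos'],4),'j7 %.2f'%o['joints'][6])
E
cat > fit0.py <<'E'
from h import *
f=pickle.load(open('pics/top0.pkl','rb'))
px=lambda L,x,y,s:np.array(L)/s+[x-.5,y-.5]
A=lambda L:px(L,215,220,8)
r4=lambda a,b,z:[(a,b,z),(a,-b,z),(-a,-b,z),(-a,b,z)]
P={}
def do(n,M,p,**k):
    P[n],e=fit(f,M,p,**k); print(n,np.round(P[n][:2],4),'yaw %.1f'%np.degrees(P[n][2]),'err px %.2f'%e)
b=r4(.075,.092,.012)
do('jig',b[:3],A([(46,70),(696,28),(735,570)]))
do('weight',r4(.022,.026,.074),A([(357,207),(548,202),(553,369),(361,378)]))
do('board',r4(.03,.046,.066-.016)[:3],A([(287,188),(625,175),(637,392)]))
do('frag',r4(.027,.06,.034)[:3],A([(237,222),(676,184),(693,380)]))
do('hold',[(0,0,.085),(-.006,-.049,.062),(.006,-.049,.062)][:1],A([(140,370)]),fixyaw=P['jig'][2])
do('handle',[(0,0,.101)],A([(452,278)]),fixyaw=P['jig'][2])
do('pad',r4(.052,.078,.008)[1:],px([(337,78),(298,254),(31,207)],105,170,4))
do('fit',r4(.045,.048,.018),px([(118,48),(295,70),(269,234),(90,216)],105,255,4))
do('rack',[(0,.034,.022),(0,-.034,.022),(.046,.034,.022),(-.046,.034,.022),(.046,-.034,.022),(-.046,-.034,.022)],px([(128,449),(245,426),(110,372),(146,527),(226,347),(265,505)],370,165,4))
do('wt',r4(.038,.042,.02),px([(117,55),(273,46),(287,185),(134,194)],350,250,4))
pickle.dump(P,open('P.pkl','wb'))
j=P['jig'];c,s=np.cos(j[2]),np.sin(j[2])
for n in('weight','board','frag','hold'):
    d=P[n][:2]-j[:2]; print(n,'in jig mm',np.round([(c*d[0]+s*d[1])*1e3,(-s*d[0]+c*d[1])*1e3],1))
# overlay on both views
B={'jig':[(.075,.092,.012),(.019,0,.028)],'weight':[(.022,.026,.074)],'board':[(.03,.046,.05)],'frag':[(.027,.06,.034)],'pad':[(.052,.078,.008),(.034,.067,.0275)],'fit':[(.045,.048,.018)],'rack':[(.046,.034,.022),(0.001,.054,.032)],'wt':[(.038,.042,.02)]}
f2=pickle.load(open('pics/scene0.pkl','rb')); im=cv2.resize(f2['color'],None,fx=2.5,fy=2.5,interpolation=cv2.INTER_CUBIC)
for n,L in B.items():
    for a,b,z in L:
        q=proj(f2,place(P[n],r4(a,b,z))); cv2.polylines(im,[np.int32((q+.5)*2.5)],True,(0,255,0),1)
q=proj(f2,np.r_[P['hold'][:2],.085]); cv2.circle(im,tuple(np.int32((q[0]+.5)*2.5)),4,(0,0,255),1)
cv2.imwrite('pics/ov.png',im[400:1000,400:1200])
E
python3 fit0.py
```

```text
jig [0.4807 0.0277] yaw 2.4 err px 0.64
weight [0.4828 0.0071] yaw 0.8 err px 0.58
board [0.4841 0.0061] yaw 1.6 err px 0.56
frag [0.4828 0.0054] yaw 3.9 err px 0.23
hold [0.4626 0.0879] yaw 2.4 err px 0.00
handle [0.4832 0.0072] yaw 2.4 err px 0.00
pad [0.6083 0.2797] yaw -11.2 err px 0.72
fit [0.4184 0.2665] yaw -7.5 err px 0.48
rack [ 0.4417 -0.3056] yaw 9.7 err px 1.70
wt [ 0.4304 -0.2707] yaw 2.4 err px 0.43
weight in jig mm [  1.2 -20.7]
board in jig mm [  2.5 -21.7]
frag in jig mm [  1.1 -22.4]
hold in jig mm [-15.6  60.9]
```

View pics/ov.png

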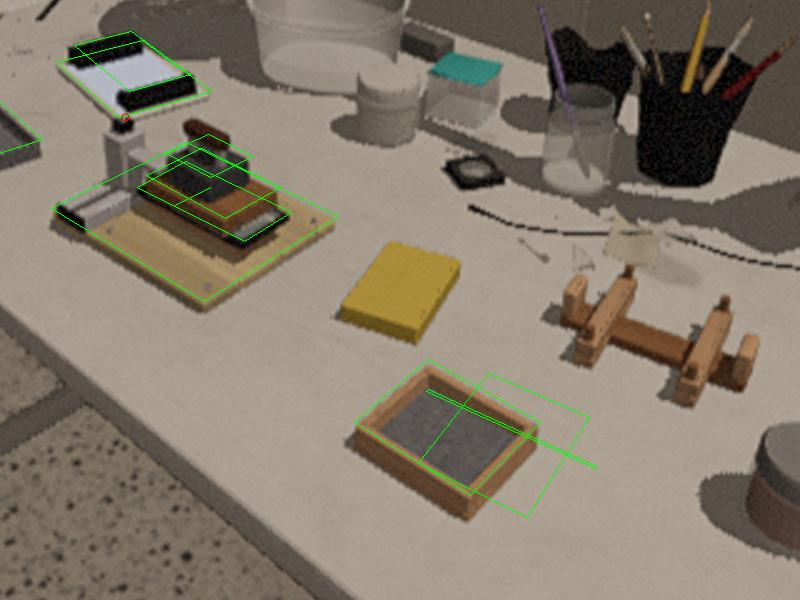

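The overlay fits everything except the rack, where I left out the 300-row panel offset. I'll fix that and work out the first move.

```bash
sed -i 's/(128,449),(245,426),(110,372),(146,527),(226,347),(265,505)/(128,149),(245,126),(110,72),(146,227),(226,47),(265,205)/' fit0.py; python3 fit0.py | grep rack; python3 - <<'E'
from h import *
from cell import status
go(status.get_obs(),[.4626,.0879,.17],np.radians(2.4))
E
```

```text
rack [ 0.6076 -0.3175] yaw 9.7 err px 0.59
turn rz 72.03 deg, shift [-573.1  257.8   60.4] mm, tilt 0.10 tcp [0.1811 0.6497 0.2304] j7 -0.08
```

>>> {"api": "carry_out", "payload": {"commands": "-1 0 0 0 0 0 8; -1 0 0 0 0 0 8; -1 0 0 0 0 0 8; -1 0 0 0 0 0 8; -1 0 0 0 0 0 8; -1 0 0 0 0 0 8; -1 0 0 0 0 0 8; -1 0 0 0 0 0 8; -1 0 0 0 0 0 8; -1 0 0 0 0 0 0", "squeeze": 40}}

```text
time: 1.1
tool_pos: [0.1809, 0.65, 0.2307]
eef_rot: [[-0.043, 0.999, 0.0], [0.999, 0.043, -0.001], [-0.001, 0.0, -1.0]]
force: [1.1, 0.8, -0.6]
opening: 0.0853
finger_force: 0.0
```

>>> {"api": "carry_out", "payload": {"commands": "-1 -0.036 0.016 0.004 0 0 0; -1 -0.036 0.016 0.004 0 0 0; -1 -0.036 0.016 0.004 0 0 0; -1 -0.036 0.016 0.004 0 0 0; -1 -0.036 0.016 0.004 0 0 0; -1 -0.036 0.016 0.004 0 0 0; -1 -0.036 0.016 0.004 0 0 0; -1 -0.036 0.016 0.004 0 0 0; -1 -0.036 0.016 0.004 0 0 0; -1 -0.036 0.016 0.004 0 0 0; -1 -0.036 0.016 0.004 0 0 0; -1 -0.036 0.016 0.004 0 0 0; -1 -0.036 0.016 0.004 0 0 0; -1 -0.036 0.016 0.004 0 0 0; -1 -0.036 0.016 0.004 0 0 0; -1 -0.033 0.018 0 0 0 0; -1 0 0 0 0 0 0; -1 0 0 0 0 0 0"}}

```text
time: 2.9
tool_pos: [0.4633, 0.0881, 0.1712]
eef_rot: [[-0.043, 0.999, -0.0], [0.999, 0.043, 0.0], [0.0, -0.0, -1.0]]
force: [-0.8, -0.6, -0.0]
opening: 0.0854
finger_force: 0.0
```

```bash
python3 - <<'E'
from h import *
from cell import status
go(status.get_obs(),[.4626,.0879,.045],np.radians(2.4))
E
```

```text
turn rz 0.04 deg, shift [ -0.2  -0.7 126.2] mm, tilt 0.02 tcp [0.4633 0.0881 0.1712] j7 -0.08
```

>>> {"api": "carry_out", "payload": {"commands": "-1 0 -0.001 0.03 0 0 0; -1 0 0 0.03 0 0 0; -1 0 0 0.03 0 0 0; -1 0 0 0.02 0 0 0; -1 0 0 0.01 0 0 0; -1 0 0 0.009 0 0 0; -1 0 0 0 0 0 0; 0.5 0 0 0 0 0 0; 0.5 0 0 0 0 0 0; 0.5 0 0 0 0 0 0; 0.6 0 0 0 0 0 0; 1 0 0 0 0 0 0; 1 0 0 0 0 0 0; 1 0 0 0 0 0 0; 1 0 0 0 0 0 0", "squeeze": 40}}

```text
time: 4.4
tool_pos: [0.4626, 0.0888, 0.0428]
eef_rot: [[-0.042, 0.999, 0.001], [0.999, 0.042, 0.001], [0.001, 0.001, -1.0]]
force: [-1.3, 1.0, 6.2]
opening: 0.0253
finger_force: 39.9
```

>>> {"api": "carry_out", "payload": {"commands": "1 0 0.008 0 0 0 0; 1 0 0.008 0 0 0 0; 1 0 0.008 0 0 0 0; 1 0 0.008 0 0 0 0; 1 0 0.008 0 0 0 0; 1 0 0.008 0 0 0 0; 1 0 0.008 0 0 0 0; 1 0 0.008 0 0 0 0; 1 0 0.008 0 0 0 0; 1 0 0.008 0 0 0 0; 1 0 0.008 0 0 0 0; 1 0 0 0 0 0 0"}}

```text
time: 5.6
tool_pos: [0.5506, 0.0925, 0.0426]
eef_rot: [[-0.042, 0.999, 0.0], [0.999, 0.042, 0.0], [0.0, 0.0, -1.0]]
force: [-1.1, -0.3, 5.9]
opening: 0.0257
finger_force: 40.3
```

>>> {"api": "carry_out", "payload": {"commands": "1 0 0.008 0 0 0 0; 1 0 0.008 0 0 0 0; 1 0 0.008 0 0 0 0; 1 0 0.006 0 0 0 0; 1 0 0 0 0 0 0; 1 0 0 0 0 0 0; 1 0 0 -0.01 0 0 0; 1 0 0 -0.02 0 0 0; 1 0 0 -0.04 0 0 0; 1 0 0 -0.05 0 0 0; 1 0 0 0 0 0 0"}}

```text
time: 6.7
tool_pos: [0.5846, 0.0936, 0.1696]
eef_rot: [[-0.042, 0.999, 0.013], [0.999, 0.042, 0.004], [0.003, 0.013, -1.0]]
force: [1.4, -0.9, -0.1]
opening: 0.0257
finger_force: 39.7
```

```bash
python3 - <<'E'
from h import *
from cell import status,imaging
P=pickle.load(open('P.pkl','rb')); p=P['fit']
o=status.get_obs(); t=place(p,[(.0115,0.005,0.2)])[0]; print(t)
go(o,[t[0],t[1],.16],p[2])
f=imaging.grab_frame('scene'); cv2.imwrite('pics/s1.png',cv2.resize(f['color'][100:310,140:420],None,fx=2.5,fy=2.5))
E
```

```text
[0.43048052 0.26995361 0.2       ]
turn rz 9.89 deg, shift [ 154.7 -175.8    9.6] mm, tilt 0.79 tcp [0.5846 0.0936 0.1696] j7 0.04
```

View pics/s1.png

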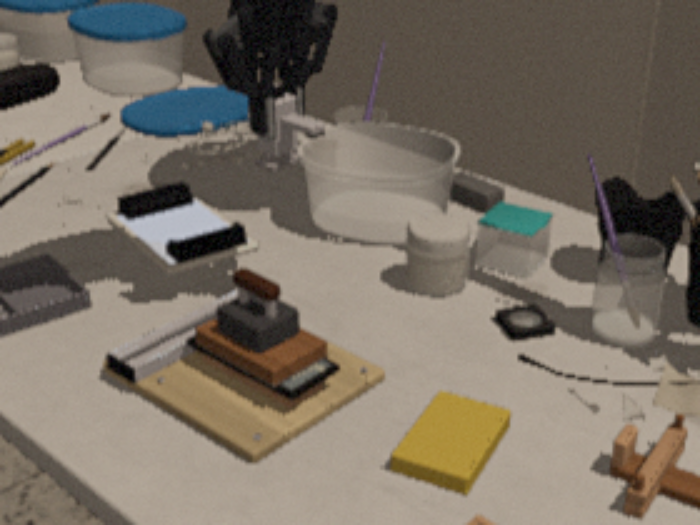

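The hold-down is out of the track and held upright in the fingers, and the stack is intact at about (260,340). Next it goes to the fittings tray.

>>> {"api": "carry_out", "payload": {"commands": "1 0 0 0 0 0 5; 1 0 0 0 0 0 4.9; 1 0.026 -0.029 0 0 0 0; 1 0.026 -0.029 0 0 0 0; 1 0.026 -0.029 0 0 0 0; 1 0.026 -0.029 0 0 0 0; 1 0.026 -0.029 0 0 0 0; 1 0.025 -0.031 0.01 0 0 0; 1 0 0 0 0 0 0; 1 0 0 0.03 0 0 0; 1 0 0 0.03 0 0 0; 1 0 0 0.02 0 0 0; 1 0 0 0 0 0 0; 1 0 0 0 0 0 0"}}

```text
time: 8.15
tool_pos: [0.4258, 0.2695, 0.0721]
eef_rot: [[0.131, 0.991, -0.001], [0.991, -0.131, -0.001], [-0.001, -0.001, -1.0]]
force: [0.5, 0.2, -0.6]
opening: 0.0254
finger_force: 39.9
```

```bash
python3 - <<'E'
from h import *
from cell import status,imaging
P=pickle.load(open('P.pkl','rb')); p=P['fit']
o=status.get_obs(); t=place(p,[(.0115,0.005,0.2)])[0]
go(o,[t[0],t[1],.032],p[2])
E
```

```text
turn rz -0.02 deg, shift [ 1.1  4.6 40.1] mm, tilt 0.08 tcp [0.4258 0.2695 0.0721] j7 -0.50
```

>>> {"api": "carry_out", "payload": {"commands": "1 0.001 0.005 0.01 0 0 0; 1 0 0 0.015 0 0 0; 1 0 0 0.009 0 0 0; 1 0 0 0.004 0 0 0; 1 0 0 0.002 0 0 0; 1 0 0 0 0 0 0; 1 0 0 0 0 0 0"}}

```text
time: 8.85
tool_pos: [0.4311, 0.2708, 0.0327]
eef_rot: [[0.13, 0.992, 0.001], [0.992, -0.13, 0.001], [0.001, 0.001, -1.0]]
force: [-0.2, 0.3, -0.7]
opening: 0.0255
finger_force: 39.9
```

>>> {"api": "carry_out", "payload": {"commands": "1 0 0 0.001 0 0 0; 1 0 0 0.001 0 0 0; 1 0 0 0 0 0 0"}}

```text
time: 9.15
tool_pos: [0.4311, 0.2708, 0.0308]
eef_rot: [[0.13, 0.992, 0.0], [0.992, -0.13, 0.001], [0.001, 0.0, -1.0]]
force: [-0.6, -0.8, 3.5]
opening: 0.0257
finger_force: 40.4
```

>>> {"api": "carry_out", "payload": {"commands": "0.3 0 0 0 0 0 0; -0.3 0 0 0 0 0 0; -1 0 0 0 0 0 0; -1 0 0 0 0 0 0; -1 0 0 0 0 0 0; -1 0 0 -0.02 0 0 0; -1 0 0 -0.04 0 0 0; -1 0 0 -0.05 0 0 0; -1 0 0 -0.04 0 0 0; -1 0 0 0 0 0 0"}}

```text
time: 10.15
tool_pos: [0.4341, 0.2724, 0.1856]
eef_rot: [[0.13, 0.991, 0.008], [0.991, -0.13, 0.008], [0.009, 0.007, -1.0]]
force: [0.0, 0.5, -0.5]
opening: 0.0855
finger_force: 0.0
```

```bash
python3 - <<'E'
from h import *
from cell import status,imaging
o=status.get_obs()
go(o,[.4830,.0072,.16],np.radians(2.2))
f=imaging.grab_frame('top'); cv2.imwrite('pics/t2.png',cv2.resize(f['color'][190:340,105:305],None,fx=4,fy=4,interpolation=cv2.INTER_CUBIC))
E
```

```text
turn rz -9.69 deg, shift [-266.9   38.7   25.6] mm, tilt 0.66 tcp [0.4341 0.2724 0.1856] j7 -0.60
```

View pics/t2.png

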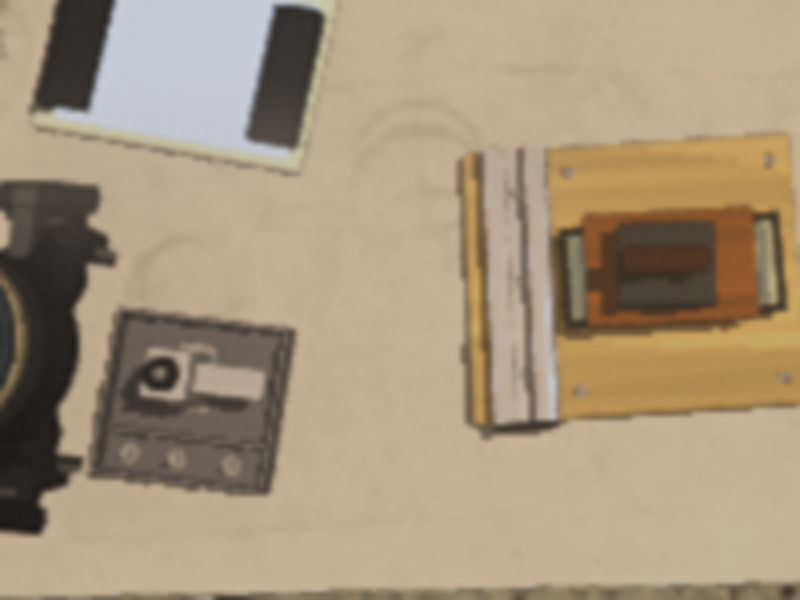

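The hold-down stands upright in the wide part of the fittings tray, knob at (157,374). The stack looks undisturbed. Now the weight.

>>> {"api": "carry_out", "payload": {"commands": "-1 0 0 0 0 0 -5; -1 0 0 0 0 0 -4.7; -1 -0.038 0.006 0.003 0 0 0; -1 -0.038 0.006 0.003 0 0 0; -1 -0.038 0.006 0.003 0 0 0; -1 -0.038 0.006 0.003 0 0 0; -1 -0.038 0.006 0.003 0 0 0; -1 -0.038 0.005 0.003 0 0 0; -1 -0.038 0.004 0.003 0 0 0; -1 0 0 0 0 0 0; -1 0 0 0 0 0 0"}}

```text
time: 11.3
tool_pos: [0.4791, 0.0056, 0.158]
eef_rot: [[-0.036, 0.999, -0.003], [0.999, 0.036, -0.0], [-0.0, -0.003, -1.0]]
force: [-0.1, 1.9, -0.7]
opening: 0.0854
finger_force: 0.0
```

```bash
python3 - <<'E'
from h import *
from cell import status,imaging
o=status.get_obs()
go(o,[.4830,.0072,.077],np.radians(2.2))
E
```

```text
turn rz -0.11 deg, shift [ 1.5  3.9 81. ] mm, tilt 0.16 tcp [0.4791 0.0056 0.158 ] j7 0.15
```

>>> {"api": "carry_out", "payload": {"commands": "-1 0.001 0.004 0.03 0 0 0; -1 0 0 0.03 0 0 0; -1 0 0 0.015 0 0 0; -1 0 0 0.004 0 0 0; -1 0 0 0 0 0 0; 0.5 0 0 0 0 0 0; 0.7 0 0 0 0 0 0; 1 0 0 0 0 0 0; 1 0 0 0 0 0 0; 1 0 0 0 0 0 0; 1 0 0 0 0 0 0; 1 0 0 0 0 0 0; 1 0 0 0 0 0 0", "squeeze": 60}}

```text
time: 12.6
tool_pos: [0.4841, 0.0074, 0.0806]
eef_rot: [[-0.039, 0.999, -0.0], [0.999, 0.039, 0.0], [0.0, -0.0, -1.0]]
force: [-1.7, 0.9, 5.9]
opening: 0.0128
finger_force: 58.7
```

>>> {"api": "carry_out", "payload": {"commands": "1 0 0 -0.01 0 0 0; 1 0 0 -0.02 0 0 0; 1 0 0 -0.03 0 0 0; 1 0 0 -0.03 0 0 0; 1 0 0 0 0 0 0; 1 0 0 0 0 0 0"}}

```text
time: 13.2
tool_pos: [0.4837, 0.0076, 0.1702]
eef_rot: [[-0.039, 0.999, 0.0], [0.999, 0.039, 0.001], [0.001, 0.0, -1.0]]
force: [-1.1, -0.1, -4.3]
opening: 0.0124
finger_force: 58.7
```

```bash
python3 - <<'E'
from h import *
from cell import status,imaging
o=status.get_obs(); P=pickle.load(open('P.pkl','rb'));p=P['wt']
go(o,[p[0],p[1],.16],p[2])
f=imaging.grab_frame('scene'); cv2.imwrite('pics/s3.png',cv2.resize(f['color'][100:360,140:460],None,fx=2.3,fy=2.3))
E
```

```text
turn rz -0.16 deg, shift [-275.8  -64.9   10.2] mm, tilt 0.03 tcp [0.4837 0.0076 0.1702] j7 0.15
```

View pics/s3.png

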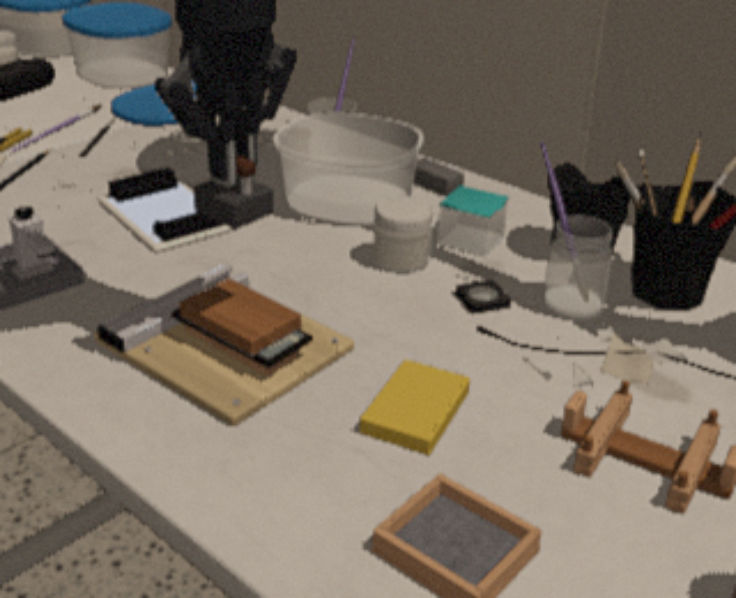

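The weight hangs level in the fingers and the board and glass are still in place. Moving to the weight tray.

>>> {"api": "carry_out", "payload": {"commands": "1 -0.035 -0.008 0 0 0 0; 1 -0.035 -0.008 0 0 0 0; 1 -0.035 -0.008 0 0 0 0; 1 -0.035 -0.008 0 0 0 0; 1 -0.035 -0.008 0 0 0 0; 1 -0.035 -0.008 0 0 0 0; 1 -0.035 -0.008 0 0 0 0; 1 -0.031 -0.009 0 0 0 0; 1 0 0 0.03 0 0 0; 1 0 0 0.03 0 0 0; 1 0 0 0.02 0 0 0; 1 0 0 0 0 0 0; 1 0 0 0 0 0 0; 1 0 0 0 0 0 0"}}

```text
time: 14.65
tool_pos: [0.4303, -0.2713, 0.0908]
eef_rot: [[-0.039, 0.999, 0.001], [0.999, 0.039, -0.001], [-0.001, 0.001, -1.0]]
force: [-0.7, -0.9, -3.2]
opening: 0.0127
finger_force: 59.0
```

```bash
python3 - <<'E'
from h import *
from cell import status,imaging
o=status.get_obs(); P=pickle.load(open('P.pkl','rb'));p=P['wt']
go(o,[p[0],p[1],.0386],p[2])
E
```

```text
turn rz -0.18 deg, shift [ 0.6  0.1 52.2] mm, tilt 0.06 tcp [ 0.4303 -0.2713  0.0908] j7 0.91
```

>>> {"api": "carry_out", "payload": {"commands": "1 0 0 0.02 0 0 0; 1 0 0 0.015 0 0 0; 1 0 0 0.01 0 0 0; 1 0 0 0.004 0 0 0; 1 0 0 0.002 0 0 0; 1 0 0 0.001 0 0 0; 1 0 0 0 0 0 0; 1 0 0 0 0 0 0"}}

```text
time: 15.45
tool_pos: [0.4303, -0.2712, 0.0387]
eef_rot: [[-0.039, 0.999, 0.001], [0.999, 0.039, -0.0], [-0.001, 0.001, -1.0]]
force: [0.5, 0.3, -2.3]
opening: 0.013
finger_force: 59.1
```

>>> {"api": "carry_out", "payload": {"commands": "1 0 0 0.001 0 0 0; 1 0 0 0 0 0 0; 0.3 0 0 0 0 0 0; -0.3 0 0 0 0 0 0; -1 0 0 0 0 0 0; -1 0 0 0 0 0 0; -1 0 0 0 0 0 0; -1 0 0 -0.02 0 0 0; -1 0 0 -0.04 0 0 0; -1 0 0 -0.04 0 0 0; -1 0 0 -0.01 0 0 0; -1 0 0 0 0 0 0; -1 0 0 0 0 0 0"}}

```text
time: 16.75
tool_pos: [0.4294, -0.2701, 0.1463]
eef_rot: [[-0.039, 0.999, -0.001], [0.999, 0.039, 0.001], [0.001, -0.001, -1.0]]
force: [-0.7, -0.4, -0.8]
opening: 0.0856
finger_force: 0.0
```

```bash
python3 - <<'E'
from h import *
from cell import status,imaging
f=imaging.grab_frame('top'); pickle.dump(f,open('pics/t4.pkl','wb'))
a=cv2.resize(f['color'][230:290,235:315],None,fx=8,fy=8,interpolation=cv2.INTER_CUBIC)
b=cv2.resize(f['color'][250:320,350:450],None,fx=1.6,fy=1.6,interpolation=cv2.INTER_CUBIC)
im=np.zeros((600,640,3),np.uint8); im[:480]=a; im[480:592,:160]=b; cv2.imwrite('pics/t4.png',cv2.convertScaleAbs(im,alpha=1.3))
o=status.get_obs()
go(o,[.4835,.0061,.12],np.radians(2.4))
E
```

```text
turn rz -0.16 deg, shift [273.7  66.   25.9] mm, tilt 0.16 tcp [ 0.4291 -0.2701  0.1459] j7 0.83
```

View pics/t4.png

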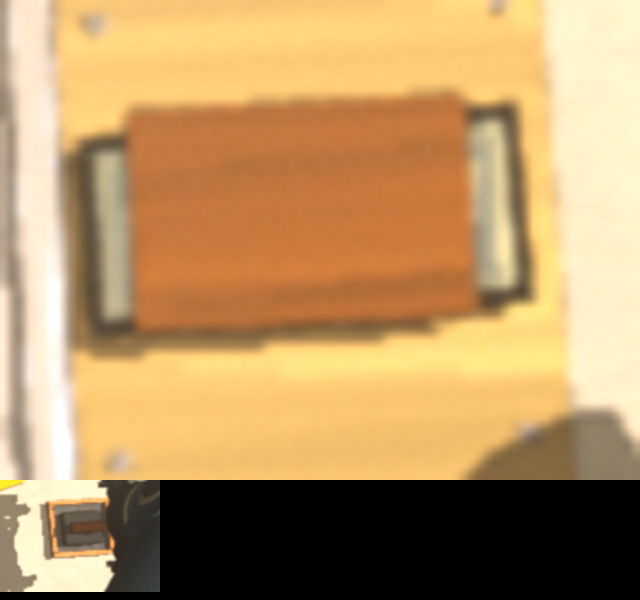

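The board's corners are (127,112), (460,95), (477,310), (137,330); the glass's are (77,145), (517,106), (532,297), (92,335). The weight sits in its tray. I'll refit both.

```bash
python3 - <<'E'
from h import *
from cell import status
f=pickle.load(open('pics/t4.pkl','rb'))
r4=lambda a,b,z:[(a,b,z),(a,-b,z),(-a,-b,z),(-a,b,z)]
A=lambda L:np.array(L)/8+[234.5,229.5]
b,e=fit(f,r4(.03,.046,.05),A([(127,112),(460,95),(477,310),(137,330)]));print(b,np.degrees(b[2]),e)
g,e2=fit(f,r4(.027,.06,.034),A([(77,145),(517,106),(532,297),(92,335)]));print(g,np.degrees(g[2]),e2)
go(status.get_obs(),[b[0],b[1],.12],b[2])
E
```

```text
[0.48417495 0.00610136 0.03867315] 2.2158080052239315 0.7458063805367772
[0.48305069 0.00525749 0.0668803 ] 3.8319589382440307 0.6315325119896329
turn rz 0.03 deg, shift [273.9  65.8  25.9] mm, tilt 0.16 tcp [ 0.4291 -0.2701  0.1459] j7 0.83
```

>>> {"api": "carry_out", "payload": {"commands": "-1 0.039 0.009 0 0 0 0; -1 0.039 0.009 0 0 0 0; -1 0.039 0.009 0 0 0 0; -1 0.039 0.009 0 0 0 0; -1 0.039 0.009 0 0 0 0; -1 0.039 0.009 0 0 0 0; -1 0.040 0.012 0 0 0 0; -1 0 0 0.03 0 0 0; -1 0 0 0 0 0 0; -1 0 0 0 0 0 0; -1 0 0 0 0 0 0", "squeeze": 30}}

```text
time: 17.9
tool_pos: [0.4851, 0.004, 0.1176]
eef_rot: [[-0.036, 0.999, -0.0], [0.999, 0.036, -0.0], [-0.0, -0.0, -1.0]]
force: [0.2, -1.4, 0.6]
opening: 0.0855
finger_force: 0.0
```

```bash
python3 - <<'E'
from h import *
from cell import status
go(status.get_obs(),[.4842,.0061,.029],.0387)
E
```

```text
turn rz -0.15 deg, shift [ 2.1 -0.9 88.6] mm, tilt 0.02 tcp [0.4851 0.004  0.1176] j7 0.25
```

>>> {"api": "carry_out", "payload": {"commands": "-1 0.002 -0.001 0.03 0 0 0; -1 0 0 0.03 0 0 0; -1 0 0 0.015 0 0 0; -1 0 0 0.01 0 0 0; -1 0 0 0.003 0 0 0; -1 0 0 0 0 0 0; -0.7 0 0 0 0 0 0; -0.5 0 0 0 0 0 0; -0.3 0 0 0 0 0 0; 0 0 0 0 0 0 0; 0 0 0 0 0 0 0; 0 0 0 0 0 0 0", "squeeze": 30}}

```text
time: 19.1
tool_pos: [0.4847, 0.0076, 0.0302]
eef_rot: [[-0.039, 0.999, 0.001], [0.999, 0.039, 0.001], [0.001, 0.001, -1.0]]
force: [-0.8, -0.9, 5.5]
opening: 0.0595
finger_force: 32.2
```

>>> {"api": "carry_out", "payload": {"commands": "0 0 0 -0.003 0 0 0; 0 0 0 -0.005 0 0 0; 0 0 0 -0.01 0 0 0; 0 0 0 -0.03 0 0 0; 0 0 0 -0.04 0 0 0; 0 0 0 0 0 0 0; 0 0 0 0 0 0 0"}}

```text
time: 19.8
tool_pos: [0.4846, 0.0078, 0.1184]
eef_rot: [[-0.039, 0.999, 0.002], [0.999, 0.039, 0.001], [0.001, 0.002, -1.0]]
force: [-0.3, 0.1, -0.8]
opening: 0.0592
finger_force: 32.9
```

```bash
python3 - <<'E'
from h import *
from cell import status,imaging
o=status.get_obs(); P=pickle.load(open('P.pkl','rb'));p=P['rack']; print(p,o['opening'])
go(o,[p[0],p[1],.12],p[2])
f=imaging.grab_frame('scene'); cv2.imwrite('pics/s5.png',cv2.resize(f['color'][100:360,140:480],None,fx=2.3,fy=2.3))
E
```

```text
[ 0.60764529 -0.31745015  0.16897486] 0.05923016009813912
turn rz -7.43 deg, shift [-341.3   66.6   -1.6] mm, tilt 0.15 tcp [0.4846 0.0078 0.1184] j7 0.25
```

View pics/s5.png

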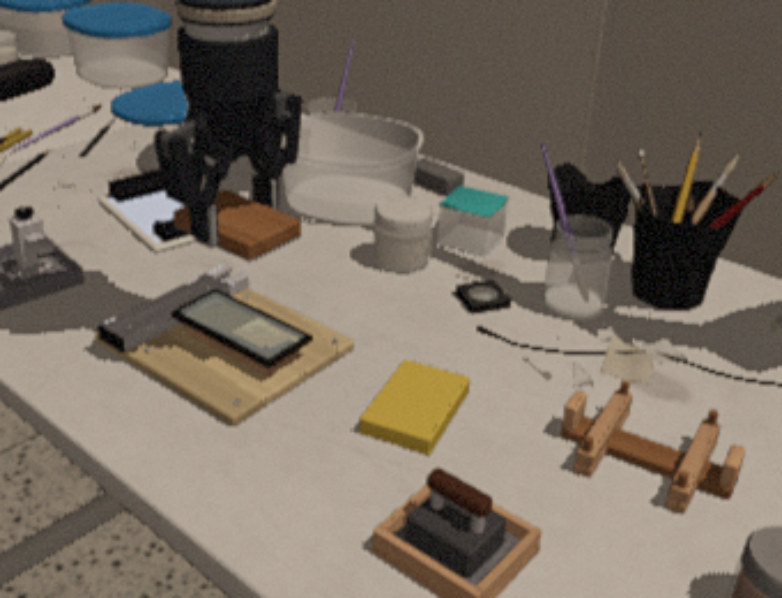

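The board is held level and the glass lies flat and undisturbed on its bed. The weight is in its tray. Next the rack.

>>> {"api": "carry_out", "payload": {"commands": "0 0 0 0 0 0 -3.7; 0 0 0 0 0 0 -3.7; 0 -0.034 0.007 0 0 0 0; 0 -0.034 0.007 0 0 0 0; 0 -0.034 0.007 0 0 0 0; 0 -0.034 0.007 0 0 0 0; 0 -0.034 0.007 0 0 0 0; 0 -0.034 0.007 0 0 0 0; 0 -0.034 0.007 0 0 0 0; 0 -0.034 0.007 0 0 0 0; 0 -0.034 0.007 0 0 0 0; 0 -0.034 0.004 0 0 0 0; 0 0 0 0.03 0 0 0; 0 0 0 0 0 0 0; 0 0 0 0 0 0 0; 0 0 0 0 0 0 0"}}

```text
time: 21.45
tool_pos: [0.6074, -0.3156, 0.0875]
eef_rot: [[-0.168, 0.986, 0.0], [0.986, 0.168, 0.001], [0.001, 0.0, -1.0]]
force: [-1.1, 0.2, -0.5]
opening: 0.0592
finger_force: 32.9
```

```bash
python3 - <<'E'
from h import *
from cell import status,imaging
o=status.get_obs(); P=pickle.load(open('P.pkl','rb'));p=P['rack']
go(o,np.r_[place(p,[(0,.0015,0)])[0][:2],.0182],p[2])
# overlay check of the rack fit in both views
r4=lambda a,b,z:[(a,b,z),(a,-b,z),(-a,-b,z),(-a,b,z)]
out=[]
for n,y0,x0 in(('top',150,360),('scene',240,360)):
    f=pickle.load(open(f'pics/{n}0.pkl','rb')); im=cv2.resize(f['color'][y0:y0+100,x0:x0+120],None,fx=5,fy=5,interpolation=cv2.INTER_CUBIC)
    for M in(r4(.046,.034,.022),r4(.0005,.054,.032),r4(.038,.034,.033)):
        cv2.polylines(im,[np.int32((proj(f,place(p,M))+.5-[x0,y0])*5)],True,(0,255,0),1)
    out.append(cv2.resize(im,(400,333)))
cv2.imwrite('pics/rk.png',np.hstack(out))
E
```

```text
turn rz 0.02 deg, shift [-0.4 -0.  69.3] mm, tilt 0.04 tcp [ 0.6074 -0.3156  0.0875] j7 0.94
```

View pics/rk.png

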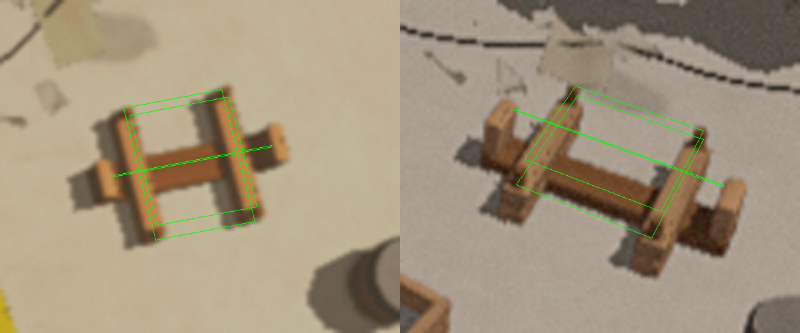

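The rack fit agrees with both views to about 2 mm, well inside the 8 mm clearances. Lowering the board.

>>> {"api": "carry_out", "payload": {"commands": "0 0 0 0.03 0 0 0; 0 0 0 0.02 0 0 0; 0 0 0 0.01 0 0 0; 0 0 0 0.005 0 0 0; 0 0 0 0.002 0 0 0; 0 0 0 0.001 0 0 0; 0 0 0 0 0 0 0; 0 0 0 0 0 0 0"}}

```text
time: 22.25
tool_pos: [0.6074, -0.3168, 0.02]
eef_rot: [[-0.167, 0.986, 0.001], [0.986, 0.167, -0.0], [-0.001, 0.001, -1.0]]
force: [-0.1, 0.0, 0.0]
opening: 0.059
finger_force: 33.0
```

>>> {"api": "carry_out", "payload": {"commands": "0 0 0 0.001 0 0 0; 0 0 0 0.001 0 0 0; 0 0 0 0 0 0 0"}}

```text
time: 22.55
tool_pos: [0.6073, -0.3168, 0.0183]
eef_rot: [[-0.167, 0.986, 0.001], [0.986, 0.167, 0.0], [0.0, 0.001, -1.0]]
force: [-1.4, 0.5, 3.8]
opening: 0.0592
finger_force: 33.6
```

>>> {"api": "carry_out", "payload": {"commands": "-0.7 0 0 0 0 0 0; -1 0 0 0 0 0 0; -1 0 0 0 0 0 0; -1 0 0 0 0 0 0; -1 0 0 -0.02 0 0 0; -1 0 0 -0.04 0 0 0; -1 0 0 -0.04 0 0 0; -1 0 0 0 0 0 0; -1 0 0 0 0 0 0"}}

```text
time: 23.45
tool_pos: [0.6075, -0.3167, 0.1183]
eef_rot: [[-0.167, 0.986, 0.002], [0.986, 0.167, -0.0], [-0.001, 0.002, -1.0]]
force: [0.4, 0.3, 0.2]
opening: 0.0856
finger_force: 0.0
```

```bash
python3 - <<'E'
from h import *
from cell import status,imaging
f=imaging.grab_frame('top'); pickle.dump(f,open('pics/t6.pkl','wb'))
cv2.imwrite('pics/t6.png',cv2.convertScaleAbs(cv2.resize(f['color'][230:290,235:315],None,fx=10,fy=10,interpolation=cv2.INTER_CUBIC),alpha=1.3))
go(status.get_obs(),[.4831,.0053,.12],np.radians(3.5))
E
```

```text
turn rz 6.13 deg, shift [ 328.3 -103.8   -3.2] mm, tilt 0.06 tcp [ 0.6067 -0.3161  0.1168] j7 0.92
```

View pics/t6.png

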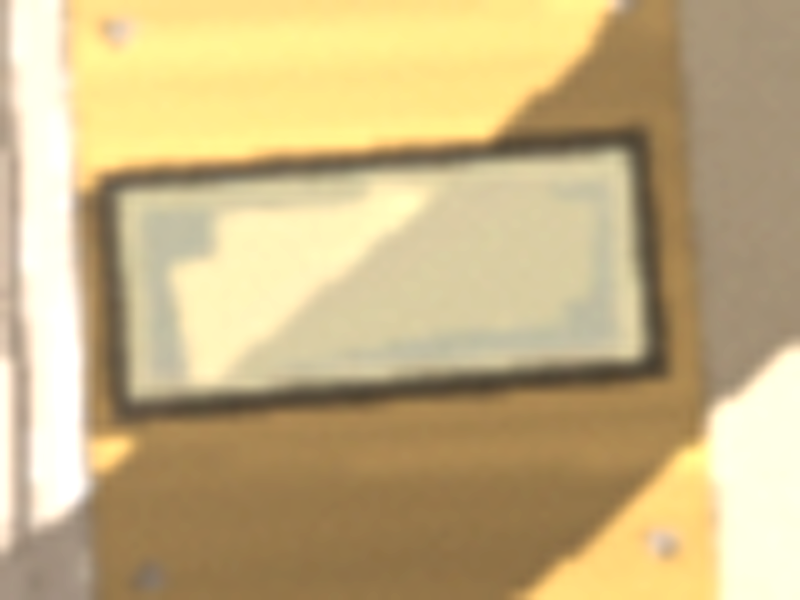

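The glass is fully visible, with corners at (101,180), (645,130), (662,373) and (118,416).

```bash
python3 - <<'E'
from h import *
from cell import status
f=pickle.load(open('pics/t6.pkl','rb'))
r4=lambda a,b,z:[(a,b,z),(a,-b,z),(-a,-b,z),(-a,b,z)]
g,e=fit(f,r4(.027,.06,.034),np.array([(101,180),(645,130),(662,373),(118,416)])/10+[234.5,229.5]);print(g,np.degrees(g[2]),e)
go(status.get_obs(),[g[0],g[1],.12],g[2])
E
```

```text
[0.48330859 0.00506576 0.06384228] 3.6578930937485867 0.7440524154838499
turn rz 5.98 deg, shift [ 328.4 -102.7   -3.2] mm, tilt 0.06 tcp [ 0.6067 -0.3161  0.1168] j7 0.92
```

>>> {"api": "carry_out", "payload": {"commands": "-1 0 0 0 0 0 3; -1 0 0 0 0 0 3; -1 0.036 -0.011 0 0 0 0; -1 0.036 -0.011 0 0 0 0; -1 0.036 -0.011 0 0 0 0; -1 0.036 -0.012 0 0 0 0; -1 0.036 -0.012 0 0 0 0; -1 0.036 -0.012 0 0 0 0; -1 0.036 -0.012 0 0 0 0; -1 0.036 -0.012 0 0 0 0; -1 0.038 -0.011 0 0 0 0; -1 0 0 0 0 0 0; -1 0 0 0 0 0 0; -1 0 0 0 0 0 0", "squeeze": 30}}

```text
time: 24.9
tool_pos: [0.4825, 0.0011, 0.1168]
eef_rot: [[-0.062, 0.998, -0.001], [0.998, 0.062, -0.001], [-0.001, -0.001, -1.0]]
force: [0.1, -0.1, -0.2]
opening: 0.0856
finger_force: 0.0
```

```bash
python3 - <<'E'
from h import *
from cell import status
f=pickle.load(open('pics/t6.pkl','rb'))
r4=lambda a,b,z:[(a,b,z),(a,-b,z),(-a,-b,z),(-a,b,z)]
g,e=fit(f,r4(.027,.06,.034),np.array([(101,180),(645,130),(662,373),(118,416)])/10+[234.5,229.5])
go(status.get_obs(),[g[0],g[1],.018],g[2])
E
```

```text
turn rz -0.11 deg, shift [ 3.9  1.  98.8] mm, tilt 0.07 tcp [0.4825 0.0011 0.1168] j7 0.29
```

>>> {"api": "carry_out", "payload": {"commands": "-1 0.003 0.001 0.03 0 0 0; -1 0 0 0.03 0 0 0; -1 0 0 0.015 0 0 0; -1 0 0 0.01 0 0 0; -1 0 0 0.007 0 0 0; -1 0 0 0 0 0 0; -1 0 0 0 0 0 0; -1 0 0 0 0 0 0"}}

```text
time: 25.7
tool_pos: [0.4841, 0.0052, 0.026]
eef_rot: [[-0.063, 0.998, 0.002], [0.998, 0.063, 0.0], [0.0, 0.002, -1.0]]
force: [0.1, 0.8, 0.1]
opening: 0.0852
finger_force: 0.0
```

>>> {"api": "carry_out", "payload": {"commands": "-1 0 -0.001 0.005 0 0 0; -1 0 0 0.003 0 0 0; -1 0 0 0 0 0 0; -0.7 0 0 0 0 0 0; -0.55 0 0 0 0 0 0; -0.45 0 0 0 0 0 0; -0.35 0 0 0 0 0 0; -0.2 0 0 0 0 0 0; -0.1 0 0 0 0 0 0; -0.1 0 0 0 0 0 0; -0.1 0 0 0 0 0 0", "squeeze": 35}}

```text
time: 26.8
tool_pos: [0.4825, 0.0052, 0.0176]
eef_rot: [[-0.063, 0.998, 0.0], [0.998, 0.063, 0.0], [0.0, 0.0, -1.0]]
force: [-1.4, -0.4, 4.7]
opening: 0.0531
finger_force: 36.4
```

Closed on 53 mm, so the glass is gripped by its sides. I'll lift it gently by a small amount first.

>>> {"api": "carry_out", "payload": {"commands": "0 0 0 -0.003 0 0 0; 0 0 0 -0.005 0 0 0; 0 0 0 -0.01 0 0 0; 0 0 0 -0.02 0 0 0; 0 0 0 -0.025 0 0 0; 0 0 0 -0.02 0 0 0; 0 0 0 0 0 0 0; 0 0 0 0 0 0 0"}}

```text
time: 27.6
tool_pos: [0.4824, 0.0055, 0.1006]
eef_rot: [[-0.064, 0.998, 0.001], [0.998, 0.064, 0.001], [0.001, 0.001, -1.0]]
force: [-0.4, -0.2, -0.7]
opening: 0.0525
finger_force: 37.1
```

```bash
python3 - <<'E'
from h import *
from cell import status,imaging
o=status.get_obs(); P=pickle.load(open('P.pkl','rb'));p=P['pad']; print(p,o['opening'])
go(o,[p[0],p[1],.1],p[2])
f=imaging.grab_frame('scene'); a=cv2.resize(f['color'][100:270,140:340],None,fx=3.5,fy=3.5)
cv2.imwrite('pics/s7.png',a)
g=pickle.load(open('pics/top0.pkl','rb')); im=cv2.resize(g['color'][170:245,105:205],None,fx=5,fy=5,interpolation=cv2.INTER_CUBIC)
r4=lambda a,b,z:[(a,b,z),(a,-b,z),(-a,-b,z),(-a,b,z)]
for M in(r4(.052,.078,.008),r4(.034,.046,.02),r4(.034,.067,.0275)):
    cv2.polylines(im,[np.int32((proj(g,place(p,M))+.5-[105,170])*5)],True,(0,0,255),1)
b=np.zeros((600,700,3),np.uint8); b[:375,:500]=im; cv2.imwrite('pics/s7.png',np.hstack([cv2.resize(a,(420,357)),cv2.resize(im,(380,285)).repeat(1,0) if 0 else np.vstack([cv2.resize(im,(380,285)),np.zeros((72,380,3),np.uint8)])]))
E
```

```text
[ 0.60831147  0.27971722 -0.19522446] 0.05247859182332727
turn rz 14.84 deg, shift [293.5  70.3   0.6] mm, tilt 0.06 tcp [0.4824 0.0055 0.1006] j7 0.32
```

View pics/s7.png

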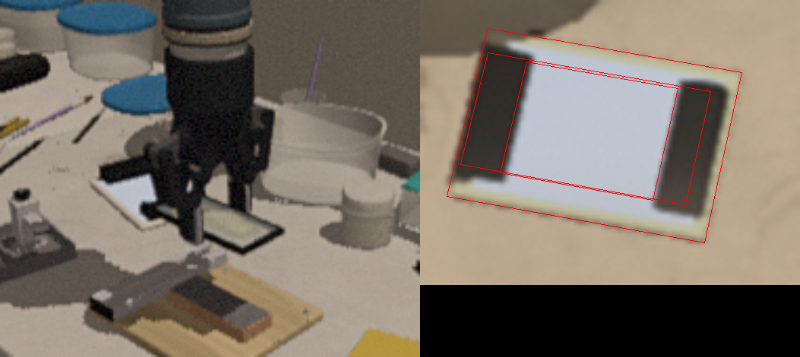

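The glass is held level at (220,215). The cradle fit is good, with the true centre about 1 mm nearer in x. Carrying it there gently.

>>> {"api": "carry_out", "payload": {"commands": "0 0 0 0 0 0 3; 0 0 0 0 0 0 4; 0 0 0 0 0 0 4; 0 0 0 0 0 0 3.8; 0 0.015 0.004 0 0 0 0; 0 0.025 0.006 0 0 0 0; 0 0.025 0.006 0 0 0 0; 0 0.025 0.006 0 0 0 0; 0 0.025 0.006 0 0 0 0; 0 0.025 0.006 0 0 0 0; 0 0.025 0.006 0 0 0 0; 0 0.025 0.006 0 0 0 0; 0 0.025 0.006 0 0 0 0; 0 0.025 0.006 0 0 0 0; 0 0.025 0.006 0 0 0 0; 0 0.020 0.005 0 0 0 0; 0 0.008 0 0 0 0 0; 0 0 0 0 0 0 0; 0 0 0 0 0 0 0"}}

```text
time: 29.55
tool_pos: [0.6062, 0.2783, 0.0997]
eef_rot: [[0.194, 0.981, -0.001], [0.981, -0.194, -0.001], [-0.001, -0.001, -1.0]]
force: [0.5, -0.1, -0.7]
opening: 0.053
finger_force: 37.1
```

```bash
python3 - <<'E'
from h import *
from cell import status,imaging
o=status.get_obs(); p=pickle.load(open('P.pkl','rb'))['pad']
go(o,[.6073,.2797,.0096],p[2])
E
```

```text
turn rz -0.00 deg, shift [ 1.6  0.8 90.1] mm, tilt 0.11 tcp [0.6062 0.2783 0.0997] j7 -0.29
```

>>> {"api": "carry_out", "payload": {"commands": "0 0.001 0 0.015 0 0 0; 0 0 0 0.02 0 0 0; 0 0 0 0.02 0 0 0; 0 0 0 0.015 0 0 0; 0 0 0 0.008 0 0 0; 0 0 0 0 0 0 0; 0 0 0 0 0 0 0"}}

```text
time: 30.25
tool_pos: [0.6076, 0.2801, 0.0227]
eef_rot: [[0.194, 0.981, 0.001], [0.981, -0.194, 0.0], [0.0, 0.001, -1.0]]
force: [-0.7, 1.1, 0.1]
opening: 0.0529
finger_force: 37.1
```

```bash
python3 - <<'E'
from h import *
from cell import status,imaging
o=status.get_obs(); p=pickle.load(open('P.pkl','rb'))['pad']
go(o,[.6073,.2797,.0096],p[2])
f=imaging.grab_frame('scene'); a=cv2.resize(f['color'][130:230,160:260],None,fx=5,fy=5)
f=imaging.grab_frame('top'); b=cv2.resize(f['color'][165:245,100:210],None,fx=5,fy=5)
cv2.imwrite('pics/s8.png',np.hstack([cv2.resize(a,(380,380)),cv2.resize(b,(420,380))]))
E
```

```text
turn rz -0.01 deg, shift [-0.4 -0.2 13.1] mm, tilt 0.05 tcp [0.6076 0.2801 0.0227] j7 -0.24
```

View pics/s8.png

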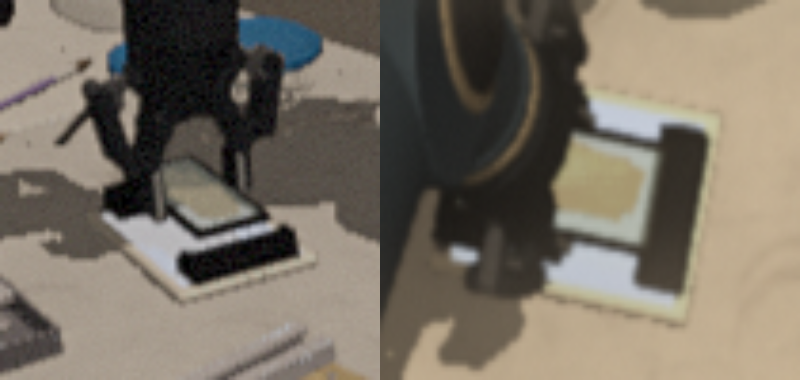

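The glass is just above the cradle, level and lined up; its end is centred on the right-hand rest near (675,205). Lowering it.

>>> {"api": "carry_out", "payload": {"commands": "0 0 0 0.004 0 0 0; 0 0 0 0.003 0 0 0; 0 0 0 0.002 0 0 0; 0 0 0 0.002 0 0 0; 0 0 0 0 0 0 0; 0 0 0 0 0 0 0"}}

```text
time: 30.95
tool_pos: [0.6071, 0.2802, 0.0112]
eef_rot: [[0.194, 0.981, -0.0], [0.981, -0.194, 0.0], [0.0, -0.0, -1.0]]
force: [0.5, -0.8, -0.7]
opening: 0.0528
finger_force: 37.1
```

>>> {"api": "carry_out", "payload": {"commands": "0 0 0 0.001 0 0 0; 0 0 0 0.001 0 0 0; 0 0 0 0 0 0 0"}}

```text
time: 31.25
tool_pos: [0.6072, 0.2803, 0.0097]
eef_rot: [[0.194, 0.981, 0.0], [0.981, -0.194, 0.0], [0.0, 0.0, -1.0]]
force: [-1.0, -0.5, 2.0]
opening: 0.0529
finger_force: 37.4
```

Contact at the expected height. Releasing and retreating.

>>> {"api": "carry_out", "payload": {"commands": "-0.5 0 0 0 0 0 0; -0.7 0 0 0 0 0 0; -1 0 0 0 0 0 0; -1 0 0 0 0 0 0; -1 0 0 0 0 0 0; -1 0 0 -0.02 0 0 0; -1 0 0 -0.04 0 0 0; -1 0 0 -0.05 0 0 0; -1 0 0 -0.05 0 0 0; -1 0.02 -0.045 0 0 0 0; -1 0.02 -0.045 0 0 0 0; -1 0.02 -0.045 0 0 0 0; -1 0.02 -0.045 0 0 0 0; -1 0.02 0 0 0 0 0; -1 0.04 0 0 0 0 0; -1 0.04 0 0 0 0 0; -1 0.04 0 0 0 0 0; -1 0 0 0 0 0 0; -1 0 0 0 0 0 0"}}

```text
time: 33.15
tool_pos: [0.4727, 0.5313, 0.1685]
eef_rot: [[0.192, 0.981, -0.0], [0.981, -0.192, -0.001], [-0.001, 0.0, -1.0]]
force: [0.2, -1.3, 0.5]
opening: 0.0853
finger_force: 0.0
```

```bash
python3 - <<'E'
from h import *
from cell import status,imaging
f=imaging.grab_frame('top'); c=f['color']; pickle.dump(f,open('pics/t9.pkl','wb'))
p=[cv2.resize(c[y:y+75,x:x+100],None,fx=4,fy=4,interpolation=cv2.INTER_CUBIC) for x,y in((105,170),(105,255),(370,165),(350,250))]
cv2.imwrite('pics/t9.png',np.vstack([np.hstack(p[:2]),np.hstack(p[2:])]))
E
```

```text
(no output)
```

View pics/t9.png

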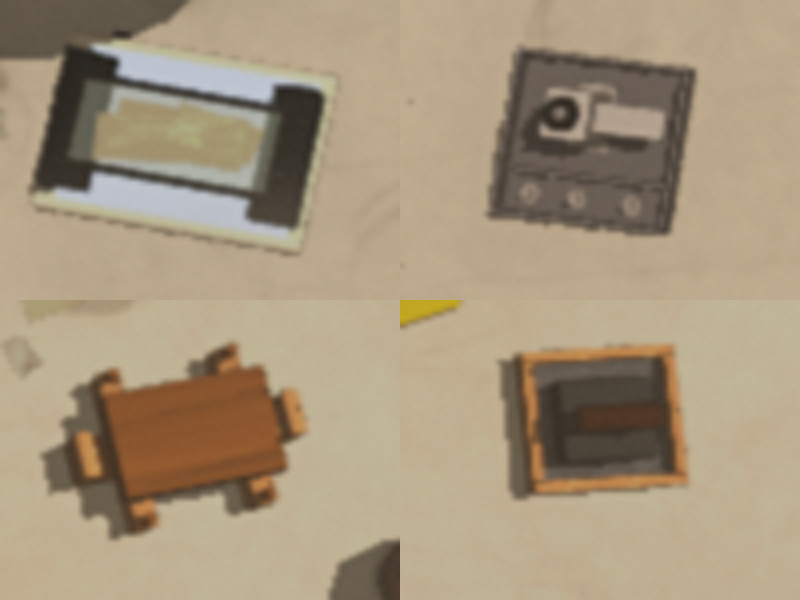

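Everything is in place by eye. Before handing in I'll check the margins numerically from readings in this picture: board corners (101,393), (262,367), (286,466), (128,500); weight handle centre (622,417); knob (560,113).

```bash
python3 - <<'E'
from h import *
f=pickle.load(open('pics/t9.pkl','rb')); P=pickle.load(open('P.pkl','rb'))
r4=lambda a,b,z:[(a,b,z),(a,-b,z),(-a,-b,z),(-a,b,z)]
px=lambda L,x,y:np.array(L,float)/4+[x-.5,y-.5]
def rep(n,q,e,ref):
    p=P[ref];c,s=np.cos(p[2]),np.sin(p[2]);d=q[:2]-p[:2];print(n,np.round([(c*d[0]+s*d[1])*1e3,(-s*d[0]+c*d[1])*1e3],1),'dyaw %.1f err %.2f'%(np.degrees(q[2]-p[2]),e))
rep('board',*fit(f,r4(.03,.046,.038),px([(101,93),(262,67),(286,166),(128,200)],370,165)),'rack')
rep('weight',*fit(f,[(0,0,.059)],px([(222,117)],350,250),fixyaw=P['wt'][2]),'wt')
rep('hold',*fit(f,[(0,0,.073)],px([(160,113)],105,255),fixyaw=P['fit'][2]),'fit')
# visible glass: long edges' outer lines at mid length, z .026
rep('frag',*fit(f,[(.027,.045,.026),(.027,-.045,.026),(-.027,-.045,.026),(-.027,.045,.026)],px([(118,77),(280,108),(250,192),(93,163)],105,170)),'pad')
E
```

```text
board [0.1 0.1] dyaw 0.0 err 0.78
weight [-0.2 -0.7] dyaw 0.0 err 0.00
hold [13.1  4.8] dyaw 0.0 err 0.00
frag [ 1.2 -5.2] dyaw -1.6 err 1.46
```

Margins: board within 1 mm, weight within 1 mm, and the hold-down well inside its area. The glass is about 4–5 mm off along its length, against a 7 mm lip clearance and a 12 mm limit, and it touched down at the expected height. Handing in.

```bash
python3 -c "
from cell import r
print(r.sign_off())"
```

```text
the job is handed in; nothing more can be done
None
```

The job is handed in at about 33 of the 102 s, though the hand-in returned no verdict: hold-down in the fittings tray, weight in its felt tray, board on the drying rack, and the glazed fragment flat in the light-pad cradle, about 4–5 mm off centre (limit 12 mm); I never moved near the paste jar.

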